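Nest the steel treatment pans with their handles fanned

ROBOT

A 6-joint arm with a two-finger parallel gripper is mounted at the origin on the work surface. World frame = base frame: x ahead of the robot, y to its left, z up, the work surface at z = 0. Lengths are in m, angles in rad, forces in N, time in s.
With the tool pointing down it reaches from about 0.25 to 0.775 m from the base axis. Payload 4 kg.
Tool frame: the origin (TCP) lies between the finger pads; the fingertips stand 19 mm ahead of it and the grasp point (between the pads) is the TCP; x points along the fingers, y is the direction in which the jaws open and shut, and the axes are right-handed (so a half turn about x gives the same grasp; the last joint's range is limited). The gripper opens to 85 mm and grips with 20 to 120 N. Pads are 22 mm wide; open, the fingers measure 114 mm over their backs; the gripper's body (76 mm by 85 mm) begins 54 mm behind the grasp point. The pads swing forward as they close: fully open they stand 13 mm farther back than shut.
Start: joints at [-1.299, 0.087, 1.371, -0, 1.684, -0.103], TCP at [0.201, -0.512, 0.25] pointing down, gripper open.
Joint ranges: [-3.1, 3.1], [-0.76, 2.03], [0.27, 2.55], [-1.08, 4.22], [0.17, 2.65], [-2.57, 2.57]. Speed limits (rad/s): [2.79, 2.79, 3.14, 3.14, 3.14, 3.14].

INTERFACE

Orientations are given as a 3x3 rotation matrix whose columns are the frame's x, y, z axes.
In Python, from station import arm gives the robot as it stands. The module is installed in compiled form; this text tells all that it offers. Calls block until the motion is done:
- arm.reach(position, orientation): joint-space move of the TCP to a pose.
- arm.move_straight(position, attitude=None, max_speed=0.15, guard=None): straight line of the TCP; attitude=None keeps the orientation; max_speed is the mean speed in m/s. With guard (N) it stops when the force on the tool has changed by that much, and returns True; else False.
- arm.move_joints(angles): joint-space move.
- arm.open() and arm.close_gripper(): open the fingers fully, or close them until they stop; the grip force is fixed at half the most.
- arm.pause(seconds).
- arm.solve_ik(position, orientation): joint angles nearest the present ones, or None.
- arm.observe(): the state.
- arm.get_image(name): name is "scene" or "side" or "wrist"; returns a dict with "img" (400x640x3 uint8, red, green, blue), "range_z" (400x640 float32, m along the optical axis (not along the pixel's ray), 0 where there is no reading), "K" (3x3 intrinsics, pixels), "R" (3x3) and "t" (3): a world point X has camera coordinates R X + t. Camera axes: x right, y down, z forward; pixel columns grow to the right and rows downward; lengths in m; the calibration is good to about 2 mm. The wrist camera is an equidistant fisheye: a pixel r from the principal point sees the ray r / f radians off the axis. A picture is of the moment at which its call begins.
A pose or a line that the arm cannot do raises arm.Unreachable and nothing moves.
- arm.close_job(): hands the job in, once; it reports no verdict.
Trained networks look in a picture, given as the dict that the camera call returned (one of the last four; its "shot" number tells which), for a name from the list of things; names that differ only in an ending like _2 or _b are one class to them, and where a whole thing is asked for, a point or a joint stands for the part that bears it (a point fixed in the world has none). Each returns a list of dicts, best first, with "conf" (0 to 1); they miss things now and then, are a little off and sometimes report something else, mostly with a low value. They report only what shows in the picture. A call takes as long as a camera call. They do not tell look-alikes from the thing itself.
- arm.search_frame(picture, name): "extent" ([left, top, right, bottom] in pixels, round what is visible of it).
- arm.outline_of(picture, name): "region" (400x640 bool, what is visible of it) and "extent" ([left, top, right, bottom] in pixels, round what is visible of it).
- arm.spot_point(picture, name): "uv" ([column, row] in pixels: a listed point, or the origin of a listed thing).
The state is a dict: "t": time; "joints": joint angles; "qd": joint speeds; "joint_efforts": joint torques, N m; "position": TCP position; "tool_rot": TCP orientation; "force": force on the tool from outside, world axes, zero at the start; "moment": the same for the moment, N m; "opening": opening from 0.0 (shut) to 1.0 (fully open).
Only numpy, scipy, OpenCV 4.12 (cv2) and the standard library are available. Lean on these libraries where they do the work, as an engineer would, in place of code of your own. Each camera call takes 0.05 s, during which the arm holds its last target.

TASK

Take the tape roll out of the largest steel pan and leave it in the empty clear tub; then nest the medium pan in the largest, and then the smallest in the medium, each lowered in (not dropped) and sitting flat on the floor of the one below. Fan the three handles like a hand of cards, all round to the same side - the side where no tall bottle stands in the way - each handle about 40 degrees on from the one beneath it. Leave the largest pan where it stands, and do not shift or knock over the bottles, tin, jar, carton and cup; put the pans down before letting go.

Things in the scene. Friction and masses are not known exactly. Their poses are not given: they have to be found in the camera images.
- large_pan: Largest bright steel pan, upright, loose: 104 mm across at base, 128 mm at rim, 46 mm high, wall and floor 3 mm. Origin: centre of underside, z up. Bar handle 12 mm wide, 14 mm deep, 80 mm long, leaves the rim along the pan's +x and rises outward at 20 degrees (end 135 mm from the axis, 70 mm high). 0.32 kg. Handle roughly towards the robot.
- medium_pan: Medium bright steel pan, upright: 80 mm across at base, 104 mm at rim, 58 mm high, wall 3 mm. Origin: centre of underside, z up. Bar handle along +x, 12 mm wide, 14 mm deep, 90 mm long, rising at 9 degrees (end 137 mm from axis). 0.17 kg. Left or right of the largest pan, handle towards the robot. Nested: underside 3 mm above the largest's, 9 mm play; with handles in line it does not sit flat.
- small_pan: Smallest, deepest bright steel pan, upright: 56 mm across at base, 80 mm at rim, 70 mm high, wall 3 mm. Origin: centre of underside, z up. Level bar handle along +x, 12 mm wide, 14 mm deep, 90 mm long (end 126 mm from axis). 0.11 kg. On the other side of the largest pan from the medium one, handle away from the robot. Nested: underside 3 mm above the medium's, 9 mm play.
- medium_pan_grip (a point): Centre of the medium pan's handle, 45 mm along it: in the pan's frame at x 92 mm, y 0, z 62 mm. A good place to pinch the handle across its 12 mm width, from above.
- small_pan_grip (a point): Centre of the small pan's handle, 45 mm along it: in the pan's frame at x 81 mm, y 0, z 67 mm. A good place to pinch the handle across its 12 mm width, from above.
- tape_roll: White tape roll, a solid upright cylinder 44 mm in diameter and 75 mm high, 0.06 kg, standing loose on the floor of the largest pan and rising 32 mm above its rim. Origin: centre of its lower end, z along its axis.
- tape_roll_mid (a point): Middle of the tape roll, on its axis, 37.5 mm above its lower end.
- tub: Empty clear plastic tub, square, fixed to the table beyond the largest pan: 120 mm by 120 mm, 40 mm high, wall and floor 4 mm thick, open on top. Origin: centre of its underside, x and y along its sides.
- saline: White plastic bottle, 52 mm in diameter, 140 mm high, upright, loose, close to the largest pan, about 48 degrees to one side or the other of its handle, 115 mm from the pan's axis: it blocks the fan on that side. Origin: centre of its underside.
- tin: Flat round metal tin, 60 mm in diameter, 22 mm high, loose, at the mirrored place on the other side of the largest pan's handle; the pan handles pass over it. Origin: centre of its underside.
- iodine: Brown glass bottle with black cap, 52 mm in diameter, 130 mm high, loose, about 100 mm from the medium pan's axis, opposite its handle. Origin: centre of its underside.
- swab_jar: White jar with a steel cap, 58 mm in diameter, 80 mm high, loose, about 95 mm from the small pan's axis, opposite its handle. Origin: centre of its underside.
- gauze_box: White carton, 60 by 100 mm, 45 mm high, loose, far side of the table beside the tub. Origin: centre of its underside.
- beaker: White open cup, 72 mm across, 85 mm high, loose, far side of the table beside the tub. Origin: centre of its underside.
Not all that is in view belongs to the job. What is shaped like the large_pan but purple is not meant.

How it is judged:
On the way, in this order (a step that is already met when the one before it is completed fails the run):
1. the tape roll is in the tub, let go (x of tape_roll_mid in the frame of tub between -0.056 and 0.056 m and y of tape_roll_mid in the frame of tub between -0.056 and 0.056 m and z of tape_roll_mid in the frame of tub below 0.055 m and contact force between the fingers and tape_roll below 0.1 N), for 0.2 s.
2. the medium pan sits nested in the largest, let go, its handle fanned to one side (horizontal distance between medium_pan and large_pan below 0.016 m and z of medium_pan in the frame of large_pan between -0.002 and 0.007 m and angle between medium_pan's own z axis and vertical below 0.08 rad and contact force between the fingers and medium_pan below 0.1 N and ((angle between the x axis of medium_pan and the x axis of large_pan, either way round between 0.4 and 1 rad and x of medium_pan_grip in the frame of large_pan above 0.01 m and y of medium_pan_grip in the frame of large_pan above 0.015 m) or (angle between the x axis of medium_pan and the x axis of large_pan, either way round between 0.4 and 1 rad and x of medium_pan_grip in the frame of large_pan above 0.01 m and y of medium_pan_grip in the frame of large_pan below -0.015 m))), for 0.2 s.
3. the small pan sits nested in the medium, let go, its handle fanned on to the same side (horizontal distance between small_pan and medium_pan below 0.016 m and z of small_pan in the frame of medium_pan between -0.002 and 0.007 m and angle between small_pan's own z axis and vertical below 0.08 rad and contact force between the fingers and small_pan below 0.1 N and ((angle between the x axis of small_pan and the x axis of medium_pan, either way round between 0.4 and 1 rad and x of small_pan_grip in the frame of medium_pan above 0.01 m and y of small_pan_grip in the frame of medium_pan above 0.015 m) or (angle between the x axis of small_pan and the x axis of medium_pan, either way round between 0.4 and 1 rad and x of small_pan_grip in the frame of medium_pan above 0.01 m and y of small_pan_grip in the frame of medium_pan below -0.015 m))), for 0.2 s.
At the end, for the whole second after the job is handed in: Roll in tub; medium pan flat on the largest pan's floor, small on the medium's (axes within 16 mm, undersides under 7 mm apart, tilt under 0.08 rad); medium handle 0.40-1.0 rad from the largest's, small 0.40-1.0 rad on from the medium's, same sense, away from the tall bottle; all at rest (x of tape_roll_mid in the frame of tub between -0.056 and 0.056 m and y of tape_roll_mid in the frame of tub between -0.056 and 0.056 m and z of tape_roll_mid in the frame of tub below 0.055 m and horizontal distance between medium_pan and large_pan below 0.016 m and z of medium_pan in the frame of large_pan between -0.002 and 0.007 m and angle between each of medium_pan, small_pan's own z axis and vertical below 0.08 rad and horizontal distance between small_pan and medium_pan below 0.016 m and z of small_pan in the frame of medium_pan between -0.002 and 0.007 m and ((angle between the x axis of medium_pan and the x axis of large_pan, either way round between 0.4 and 1 rad and x of medium_pan_grip in the frame of large_pan above 0.01 m and y of medium_pan_grip in the frame of large_pan above 0.015 m and angle between the x axis of small_pan and the x axis of medium_pan, either way round between 0.4 and 1 rad and x of small_pan_grip in the frame of medium_pan above 0.01 m and y of small_pan_grip in the frame of medium_pan above 0.015 m and y of saline in the frame of large_pan below 0 m) or (angle between the x axis of medium_pan and the x axis of large_pan, either way round between 0.4 and 1 rad and x of medium_pan_grip in the frame of large_pan above 0.01 m and y of medium_pan_grip in the frame of large_pan below -0.015 m and angle between the x axis of small_pan and the x axis of medium_pan, either way round between 0.4 and 1 rad and x of small_pan_grip in the frame of medium_pan above 0.01 m and y of small_pan_grip in the frame of medium_pan below -0.015 m and y of saline in the frame of large_pan above 0 m)) and linear speed of each of medium_pan, small_pan, large_pan, tape_roll below 0.03 m/s and angle between large_pan's own z axis and vertical below 0.06 rad); the robot touches nothing.
It fails at once if the largest pan shifted by more than 30 mm (distance of large_pan from where it was at the start of the episode above 0.03 m).
It fails at once if a bottle, tin, jar or other bystander shifted by more than 25 mm or tipped (distance of any of saline, tin, iodine, swab_jar, gauze_box, beaker from where it was at the start of the episode above 0.025 m or angle between any of saline, tin, iodine, swab_jar, gauze_box, beaker's own z axis and vertical above 0.4 rad).
It fails at once if a pan dropped (falling freely from more than about 25 mm) ((linear speed of medium_pan above 0.7 m/s and contact force between the fingers and medium_pan below 0.1 N) or (linear speed of small_pan above 0.7 m/s and contact force between the fingers and small_pan below 0.1 N)).
It also fails if it takes over 72 s, if anything falls off the work surface, if the arm or the gripper's body presses on something with over 40 N, if the wrist force passes 120 N, or if a joint passes its speed limit or range.

## Working session

There is one attempt and no reset: what is moved stays moved. The work goes in short steps, each a Python script; the robot and the scene stay as the last script left them, time stands still between calls to the robot, and variables do not carry over. Pictures are saved under pics/ and viewed, and the job is handed in when it is done.

```bash
mkdir -p pics; ls; python3 - <<'E'
from station import arm
import cv2,numpy as np
o=arm.observe();print(o['t'],o['position'],o['opening'])
for n in ['scene','side','wrist']:
    p=arm.get_image(n);cv2.imwrite(f'pics/{n}0.png',p['img'][:,:,::-1]);np.savez(f'{n}0.npz',**{k:p[k] for k in['img','range_z','K','R','t']})
    print(n,p['K'].tolist(),p['t'])
    if n!='wrist':
        for k in ['large_pan','medium_pan','small_pan','tape_roll','tub','saline','tin','iodine','swab_jar','gauze_box','beaker']:
            for d in arm.search_frame(p,k)[:3]: print(k,np.round(d['extent']),round(d['conf'],2))
E
```

```text
pics
0.0 [ 0.20121209 -0.51136261  0.24909042] 1.0018523020927568
scene [[400.7553511567006, 0.0, 314.61989967524715], [0.0, 400.7553511567006, 196.6830196643695], [0.0, 0.0, 1.0]] [-0.34173787 -0.13627326  1.27843627]
large_pan [296. 114. 335. 154.] 0.85
large_pan [309. 186. 374. 233.] 0.81
medium_pan [177. 233. 251. 302.] 0.56
medium_pan [342. 188. 362. 219.] 0.19
small_pan [387. 144. 434. 179.] 0.6
tape_roll [344. 186. 361. 220.] 0.9
tub [367. 210. 442. 274.] 0.98
tub [383. 143. 433. 178.] 0.65
tub [174. 232. 249. 306.] 0.47
saline [293. 179. 314. 240.] 0.68
tin [322. 186. 343. 194.] 0.53
tin [385. 143. 435. 178.] 0.52
iodine [233. 267. 268. 332.] 0.72
iodine [343. 187. 361. 220.] 0.3
swab_jar [360. 137. 377. 170.] 0.91
gauze_box [444. 193. 490. 232.] 0.74
gauze_box [384. 143. 433. 173.] 0.51
beaker [314. 290. 354. 348.] 0.56
beaker [443. 194. 489. 230.] 0.34
side [[381.35851665239466, 0.0, 324.37902253125833], [0.0, 381.35851665239466, 201.4933381516311], [0.0, 0.0, 1.0]] [0.4504257  0.17091081 0.93487415]
large_pan [376. 317. 443. 398.] 0.84
large_pan [270. 194. 351. 241.] 0.56
medium_pan [331. 122. 390. 155.] 0.71
small_pan [214. 289. 290. 338.] 0.67
tape_roll [288. 203. 305. 230.] 0.69
tub [209. 182. 275. 237.] 0.75
saline [317. 160. 334. 204.] 0.57
tin [312. 233. 335. 261.] 0.64
iodine [306. 106. 324. 143.] 0.65
iodine [208. 182. 273. 237.] 0.62
swab_jar [301. 306. 328. 344.] 0.82
swab_jar [254. 116. 280. 146.] 0.7
gauze_box [158. 236. 207. 286.] 0.75
beaker [215. 287. 289. 339.] 0.68
wrist [[309.70691628693146, 0.0, 316.68912813844963], [0.0, 309.70691628693146, 202.94875717631854], [0.0, 0.0, 1.0]] [-0.55023393 -0.04076945  0.38150557]
```

View pics/scene0.png

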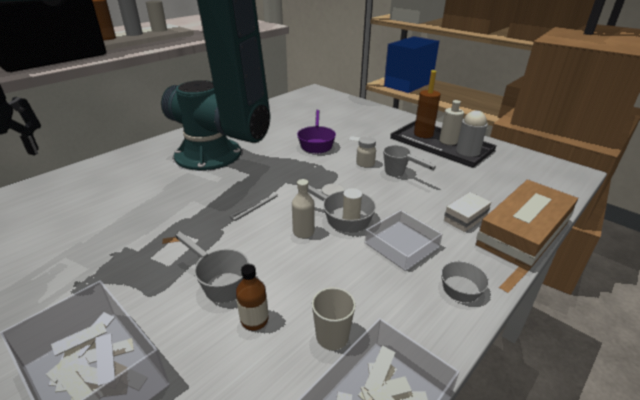

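View pics/side0.png

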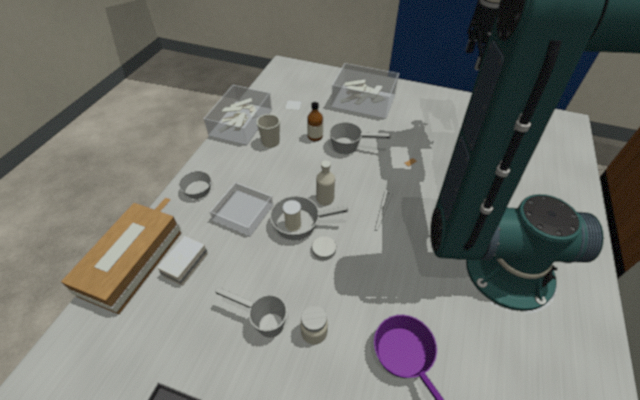

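View pics/wrist0.png

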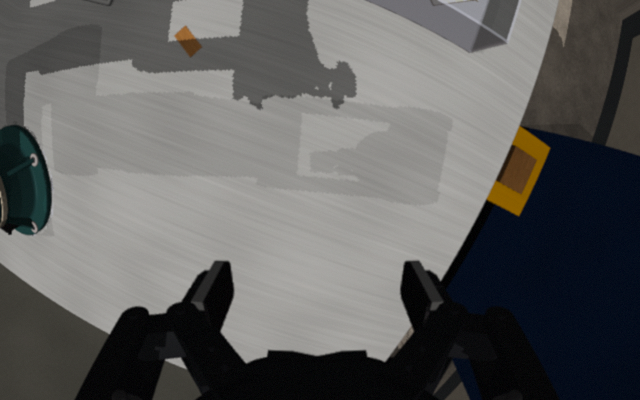

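The scene view shows the large steel pan with the roll at (350,210) and the purple look-alike at (316,140), which isn't wanted. The medium pan is at (223,275), the small pan at (397,160), the saline bottle at (303,212) and the empty tub at (403,240). The handle-less dish at (465,282) and the two filled tubs aren't part of the job. Next I'll measure from the depth images and enlarge a crop.

```bash
cat > h.py <<'E'
import numpy as np,cv2
def cloud(p):
    Z=p['range_z'];K=p['K'];v,u=np.mgrid[0:400,0:640]
    c=np.stack([(u-K[0,2])/K[0,0]*Z,(v-K[1,2])/K[1,1]*Z,Z],-1)
    w=(c-p['t'])@p['R']
    w[Z<=0]=np.nan
    return w
E
python3 - <<'E'
from h import *
P={n:np.load(n+'0.npz') for n in('scene','side')}
big=[]
for n,(x0,y0,x1,y1) in (('scene',(170,120,450,320)),('side',(200,95,410,350))):
    print(n,'cam at',-P[n]['R'].T@P[n]['t'])
im=P['scene']['img'][170:245,280:385,::-1];cv2.imwrite('pics/crop0.png',cv2.resize(im,None,fx=7,fy=7,interpolation=2))
# top-down height map
S=700 # px/m
for n in P:
    w=cloud(P[n]).reshape(-1,3);col=P[n]['img'].reshape(-1,3)
    ok=np.isfinite(w).all(1)&(w[:,2]>-.01)&(w[:,2]<.2)
    w=w[ok];col=col[ok]
    H=np.zeros((560,770,3),np.uint8)
    # image: right = -y , up = +x ; y in [-.55,.55], x [0.05,.85]
    c=((.55-w[:,1])*S).astype(int);r=((.85-w[:,0])*S).astype(int)
    o=np.argsort(w[:,2]);k=(c>=0)&(c<770)&(r>=0)&(r<560)
    hc=cv2.applyColorMap(np.clip(w[:,2]/.15*255,0,255).astype(np.uint8)[:,None],cv2.COLORMAP_JET)[:,0]
    for i in o:
        if k[i]: H[r[i],c[i]]=hc[i]
    H=cv2.dilate(H,np.ones((3,3)))
    cv2.imwrite(f'pics/td_{n}.png',H)
E
```

```text
scene cam at [ 1.03446627 -0.58819449  0.59469427]
side cam at [0.2818364  0.59798674 0.81796307]
```

View pics/td_scene.png

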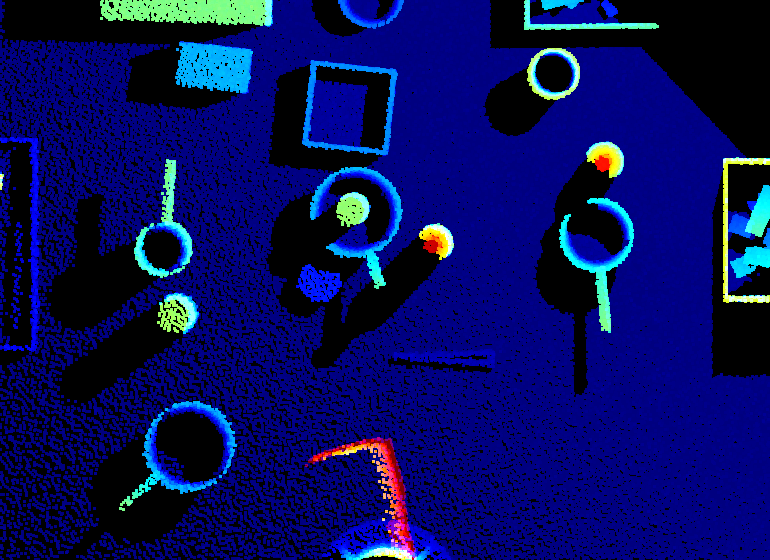

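View pics/td_side.png

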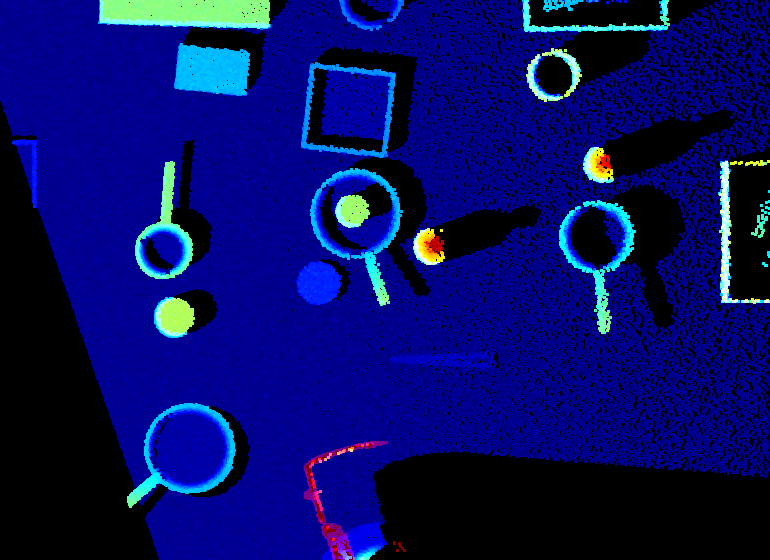

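View pics/crop0.png

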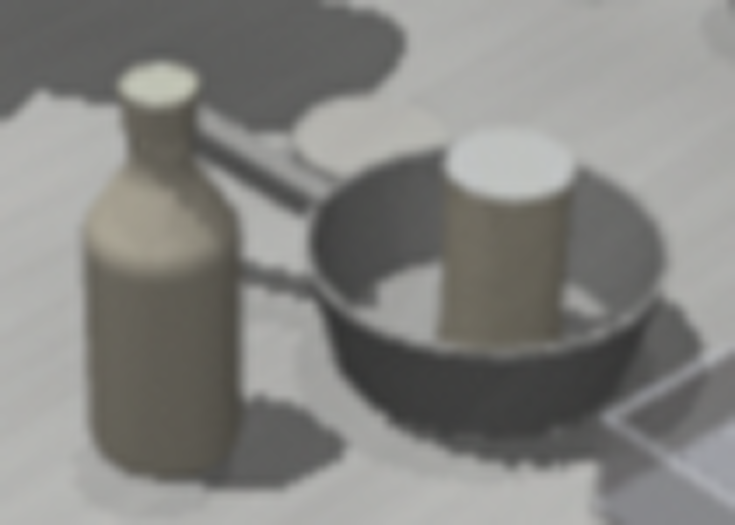

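The crop confirms it: the bare-steel pan holding the white roll, the bottle left of its handle and the tin on the far side. The top-down maps show all pans clearly, so I'll fit them.

```bash
cat >> h.py <<'E'
from scipy.optimize import least_squares
def circ(w,c0,z,R,dz=.004,fixR=True,band=.012):
    d=np.hypot(w[:,0]-c0[0],w[:,1]-c0[1])
    k=(abs(w[:,2]-z)<dz)&(abs(d-R)<band);q=w[k,:2]
    if len(q)<5: return None
    f=lambda p:np.hypot(q[:,0]-p[0],q[:,1]-p[1])-R
    s=least_squares(f,c0,loss='soft_l1',f_scale=.002)
    return s.x,len(q),np.abs(f(s.x)).mean()
def handle(w,c,zlo,zhi,r0,r1,a0):
    v=w[:,:2]-c;r=np.hypot(*v.T);a=np.arctan2(v[:,1],v[:,0])
    k=(r>r0)&(r<r1)&(w[:,2]>zlo)&(w[:,2]<zhi)&(np.abs((a-a0+np.pi)%(2*np.pi)-np.pi)<.35)
    q=v[k]
    if len(q)<8:return None
    m=np.median(np.arctan2(q[:,1],q[:,0])-a0+np.pi)%(2*np.pi)
    l=cv2.fitLine(q.astype(np.float32),cv2.DIST_HUBER,0,.01,.01).ravel()
    la=np.arctan2(l[1],l[0])
    if np.cos(la-a0)<0: la+=np.pi
    return a0-np.pi+m,(la-a0+np.pi)%(2*np.pi)-np.pi+a0,len(q)
pts=lambda p:(lambda w:w[np.isfinite(w).all(1)])(cloud(p).reshape(-1,3))
E
python3 - <<'E'
from h import *
g=lambda c,r:np.array([.85-r/700,.55-c/700])
for n in('scene','side'):
    w=pts(np.load(n+'0.npz'));print(n)
    for nm,c0,z,R,hz,r0,r1,a0 in (('large',g(357,213),.045,.0625,(.04,.075),.075,.133,np.pi-np.arctan2(-30,-90)*0+.25),('med',g(597,236),.057,.0505,(.045,.085),.06,.135,np.pi),('small',g(163,249),.069,.0385,(.06,.08),.05,.125,0.)):
        c=circ(w,c0,z,R);print(nm,c, handle(w,c[0],*hz,r0,r1,a0) if c else '')
    for nm,c0,z,R in (('tape',g(352,210),.078,.0),('tin',g(320,283),.022,0),('jar',g(175,315),.08,0)):
        d=np.hypot(*(w[:,:2]-c0).T);k=(d<.035)&(abs(w[:,2]-z)<.006);print(nm,w[k].mean(0),(w[k].max(0)+w[k].min(0))/2,k.sum())
    for nm,c0,R in (('tape',g(352,210),.022),('saline',g(432,243),.026),('iodine',g(603,161),.026)):
        q=None
        print(nm,circ(w,c0,.06,R,dz=.018,band=.01))
    k=(abs(w[:,2]-.04)<.004)&(np.hypot(*(w[:,:2]-g(349,109)).T)<.095)
    print('tub',cv2.minAreaRect(w[k,:2].astype(np.float32)))
    for nm,c0 in(('scale',g(440,357)),):
        k=(np.hypot(*(w[:,:2]-c0).T)<.02);print(nm,w[k,2].max())
E
```

```text
scene
large (array([0.54655125, 0.04121726]), 239, np.float64(0.0015811374386915762)) (np.float64(3.496418057421409), np.float64(3.446728229522705), 101)
med (array([ 0.51449676, -0.30265219]), 351, np.float64(0.0013677343581558153)) (np.float64(3.274156884068129), np.float32(3.2267742), 246)
small (array([0.49552767, 0.31584931]), 123, np.float64(0.0015562184102460342)) (np.float64(-0.11803431379736651), np.float32(-0.075172186), 160)
tape [0.55288645 0.04447797 0.0774532 ] [0.55005326 0.04623218 0.07638771] 184
tin [0.44436602 0.09360513 0.02193547] [0.4453803  0.09421114 0.02107217] 175
jar [0.4025512  0.29562551 0.07926129] [0.40086233 0.29861981 0.07787076] 130
tape (array([0.54971037, 0.04784372]), 278, np.float64(0.0016185788902364194))
saline (array([ 0.5005448 , -0.06844225]), 281, np.float64(0.0008465430220674933))
iodine (array([ 0.61823296, -0.31281082]), 453, np.float64(0.0005846700063850625))
tub ((0.680755078792572, 0.05236230790615082), (0.12185698002576828, 0.15105178952217102), 83.6314468383789)
scale 0.010340035237905672
side
large (array([0.54350486, 0.04228752]),
[... 306 characters left out ...]
013313423558122437)) (np.float64(-0.05620764220172969), np.float32(-0.0655632), 243)
tape [0.5477308  0.04856269 0.07859059] [0.54830495 0.04637597 0.07692918] 212
tin [0.44505961 0.09641668 0.02279242] [0.44562293 0.09409689 0.0215319 ] 407
jar [0.39692189 0.30080917 0.08111967] [0.39710081 0.29904113 0.07967864] 507
tape (array([0.54921444, 0.04538614]), 166, np.float64(0.0012353592603785394))
saline (array([ 0.49910826, -0.07029554]), 168, np.float64(0.0007916028842221648))
iodine (array([ 0.61687616, -0.31397389]), 164, np.float64(0.0011468341326490528))
tub ((0.6771742105484009, 0.053298220038414), (0.12161151319742203, 0.15316662192344666), 83.44121551513672)
scale 0.012217369005308147
```

Fits from both cameras agree to about 3 mm. Relative to the large handle at 198°, the saline bottle is at about +50° and the tin at about −46°, so the fan goes clockwise: medium to about 155°, small to about 112°. First, the roll.

```bash
cat >> h.py <<'E'
def down(a):  # jaw axis direction angle a
    x=np.array([0,0,-1.]);y=np.array([np.cos(a),np.sin(a),0]);return np.stack([x,y,np.cross(x,y)],1)
E
python3 - <<'E'
from station import arm
from h import *
w=pts(np.load('side0.npz'))
k=(abs(w[:,2]-.04)<.004)&(np.hypot(*(w[:,:2]-[.696,.05]).T)<.095)&(w[:,0]>.625)
print('tub',cv2.minAreaRect(w[k,:2].astype(np.float32)))
for a in (np.pi/2,-np.pi/2):
    q=arm.solve_ik([.549,.0465,.068],down(a));print(a,None if q is None else np.round(q,2))
# medium and small candidates
for nm,c,th in (('medpick',(.5127,-.302),3.238),('medplace',(.545,.0417),3.457-.75),('smpick',(.4936,.316),-.078),('smplace',(.545,.0417),3.457-1.5)):
    p=[c[0]+.093*np.cos(th),c[1]+.093*np.sin(th)]
    for s in(1,-1):
        o=[arm.solve_ik(p+[z],down(th+s*np.pi/2)) for z in(.065,.24)]
        print(nm,s,p,[None if q is None else np.round(q,2).tolist() for q in o])
E
```

```text
tub ((0.692767858505249, 0.05134385824203491), (0.12163756787776947, 0.12212125211954117), 83.9218978881836)
1.5707963267948966 [-0.02  0.2   1.62 -0.    1.33 -1.59]
-1.5707963267948966 [-0.02  0.2   1.62 -0.    1.33  1.55]
medpick 1 [np.float64(0.4201318538646824), np.float64(-0.31095200095344455)] [[-0.75, 0.14, 1.69, -0.0, 1.31, 0.73], [-0.75, 0.03, 1.45, -0.0, 1.66, 0.73]]
medpick -1 [np.float64(0.4201318538646824), np.float64(-0.31095200095344455)] [[-0.75, 0.14, 1.69, -0.0, 1.31, -2.41], [-0.75, 0.03, 1.45, -0.0, 1.66, -2.41]]
medplace 1 [np.float64(0.46064512868250496), np.float64(0.08085680892270003)] [[0.05, 0.02, 1.82, -0.0, 1.3, 2.06], [0.05, -0.1, 1.57, -0.0, 1.66, 2.06]]
medplace -1 [np.float64(0.46064512868250496), np.float64(0.08085680892270003)] [[0.05, 0.02, 1.82, -0.0, 1.3, -1.08], [0.05, -0.1, 1.57, -0.0, 1.66, -1.08]]
smpick 1 [np.float64(0.5863172374042569), np.float64(0.30875335331876397)] [[0.4, 0.43, 1.32, -0.0, 1.39, -1.09], [0.4, 0.34, 1.09, -0.0, 1.71, -1.09]]
smpick -1 [np.float64(0.5863172374042569), np.float64(0.30875335331876397)] [[0.4, 0.43, 1.32, 0.0, 1.39, 2.05], [0.4, 0.34, 1.09, 0.0, 1.71, 2.05]]
smplace 1 [np.float64(0.5099692783022451), np.float64(0.127850151116144)] [None, None]
smplace -1 [np.float64(0.5099692783022451), np.float64(0.127850151116144)] [[0.14, 0.15, 1.68, -0.0, 1.31, -0.25], [0.14, 0.04, 1.45, -0.0, 1.66, -0.25]]
```

```bash
python3 - <<'E'
from station import arm
from h import *
R=down(np.pi/2)
arm.reach([.549,.0465,.22],R)
arm.move_straight([.549,.0465,.068])
arm.close_gripper();o=arm.observe();print(o['t'],o['opening'],o['position'])
arm.move_straight([.549,.0465,.17])
p=arm.get_image('side');cv2.imwrite('pics/side1.png',p['img'][:,:,::-1])
print(arm.observe()['opening'],arm.observe()['force'])
arm.move_straight([.693,.0512,.17],max_speed=.2)
print(arm.move_straight([.693,.0512,.0715],guard=6))
o=arm.observe();print(o['t'],o['position'],o['force'])
E
```

```text
5.225 0.4948361404622153 [0.54970355 0.04657417 0.06900366]
0.49399138366334827 [-0.33641115  0.50465586 -0.2248991 ]
True
7.6333 [0.69020999 0.05212586 0.06959978] [-0.05509045  1.63758534  1.62102512]
```

View pics/side1.png

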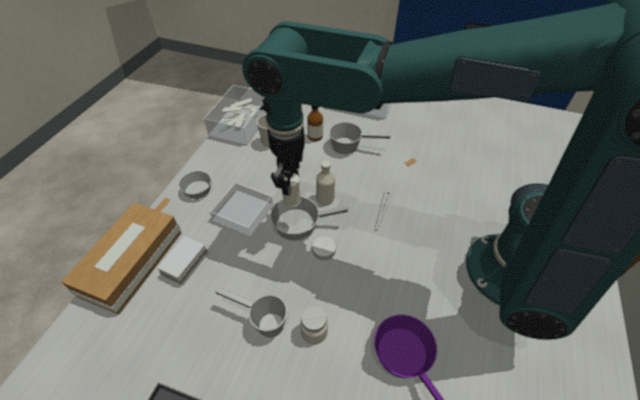

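The roll is in the gripper at (290,190), clear of the pan, and has since touched the tub floor. I'll release it, back off, then check the scene and remeasure the pans.

```bash
cat > m.py <<'E'
from h import *
def snap(arm,tag,which=('scene','side')):
    out=[]
    for n in which:
        p=arm.get_image(n);cv2.imwrite(f'pics/{n}{tag}.png',p['img'][:,:,::-1]);np.savez(f'{n}{tag}.npz',**{k:p[k] for k in['img','range_z','K','R','t']})
        out.append(p)
    return out
L=((.545,.0417),.045,.0625,(.04,.075),.075,.133,3.455)
M=((.5127,-.302),.057,.0505,(.045,.085),.06,.135,3.238)
S=((.4936,.316),.069,.0385,(.06,.08),.05,.125,-.078)
def meas(ps,o):
    for p in ps:
        w=pts(p);c=circ(w,o[0],o[1],o[2],band=.02)
        if c is None: print('none');continue
        h=handle(w,c[0],*o[3],*o[4:]);print(np.round(c[0],4),c[1],round(c[2],4),h)
E
python3 - <<'E'
from station import arm
from m import *
arm.open()
o=arm.observe()
arm.move_straight([.690,.0521,.16])
arm.reach([.42,-.15,.25],down(3.238+np.pi/2))
ps=snap(arm,'2')
for n,o in zip('LMS',(L,M,S)): print(n);meas(ps,o)
print(arm.observe()['t'])
for p in ps:print([(d['extent'],d['conf']) for d in arm.search_frame(p,'tape_roll')])
E
```

```text
L
[0.5467 0.0409] 286 0.002 (np.float64(3.4954698962594), np.float32(3.4659278), 101)
[0.5434 0.0422] 268 0.0018 (np.float64(3.428067329992319), np.float32(3.4763827), 140)
M
[ 0.5144 -0.3027] 350 0.0016 (np.float64(3.269374339310683), np.float32(3.240837), 246)
[ 0.5108 -0.3016] 160 0.0019 (np.float64(3.2106603837892433), np.float32(3.257285), 142)
S
[0.4962 0.3154] 130 0.0027 (np.float64(-0.1132584411847315), np.float32(-0.07564347), 158)
[0.492  0.3167] 246 0.002 (np.float64(-0.05413415743006844), np.float32(-0.09753054), 243)
11.2083
[([391.1, 212.0, 412.5, 248.4], 0.59)]
[([235.2, 188.9, 256.1, 219.9], 0.97), ([314.9, 160.9, 334.5, 206.7], 0.21)]
```

View pics/scene2.png

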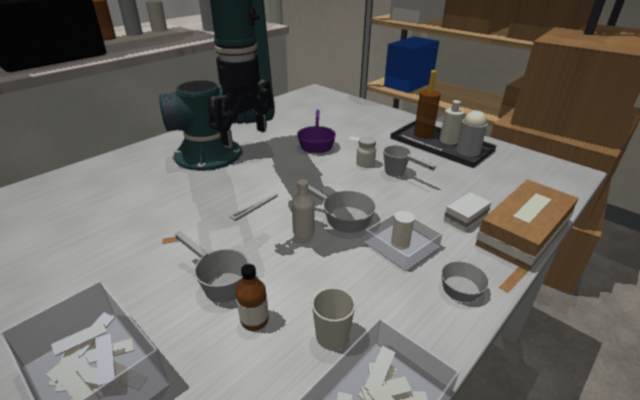

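View pics/side2.png

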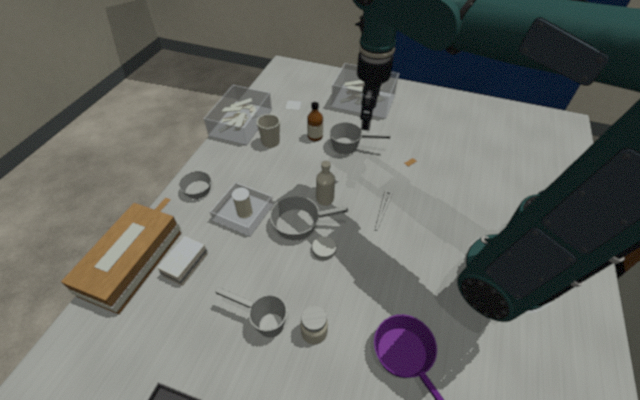

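The roll stands in the tub, at (402,230) in the scene view, and the pans haven't moved. Next, pinch and lift the medium pan.

```bash
python3 - <<'E'
from station import arm
from m import *
c=np.array([.5126,-.3021]);th=3.24;r=.093
p=c+r*np.array([np.cos(th),np.sin(th)])
R=down(th+np.pi/2)
arm.reach([*p,.14],R)
arm.move_straight([*p,.061])
arm.close_gripper();o=arm.observe();print(o['t'],o['opening'],o['position'])
arm.move_straight([*p,.24])
o=arm.observe();print(o['t'],o['opening'],o['position'],o['force'],o['moment'])
ps=snap(arm,'3')
M2=(c,.057+.179,.0505,(.045+.165,.085+.19),.06,.135,3.238)
meas(ps,M2)
# rim tilt
for q in ps:
    w=pts(q);d=np.hypot(*(w[:,:2]-c).T);k=(abs(d-.051)<.006)&(w[:,2]>.21)&(w[:,2]<.27)&(w[:,0]>c[0]-.035)
    A=np.c_[w[k]-[*c,0]];
    # take upper envelope per angle
    a=np.arctan2(A[:,1],A[:,0]);b=np.floor(a/.2);top=np.array([A[b==i][A[b==i][:,2].argmax()] for i in np.unique(b)])
    s=least_squares(lambda x:x[0]*top[:,0]+x[1]*top[:,1]+x[2]-top[:,2],[0,0,.235],loss='soft_l1',f_scale=.002);print('tilt slope',s.x,len(top))
E
```

```text
13.45 0.12763823451128284 [ 0.42003271 -0.31135323  0.06126034]
14.7917 0.13043987674592283 [ 0.41961118 -0.31084445  0.2385424 ] [ 0.4275479 -0.519914  -1.3118163] [-0.01010463  0.11622229  0.04704046]
[ 0.5137 -0.3021] 358 0.0019 (np.float64(3.3912663785106223), np.float32(4.7155104), 685)
[ 0.5103 -0.3014] 158 0.0022 (np.float64(3.2458072683172023), np.float32(3.3090467), 224)
tilt slope [ 0.00280172 -0.0029333   0.23484511] 26
tilt slope [-0.00465725  0.01340188  0.2360515 ] 25
```

View pics/scene3.png

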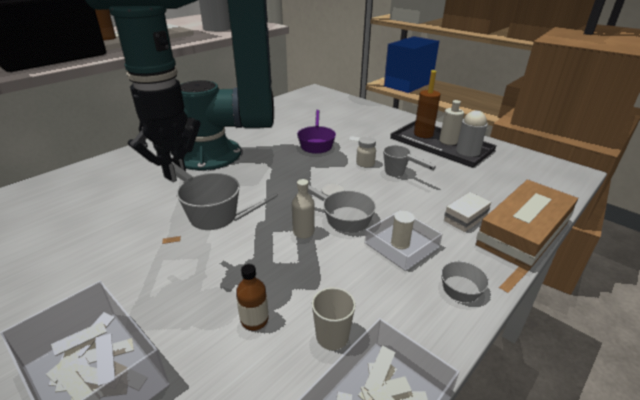

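The medium pan is level, unslipped and clear of iodine, with its rim at (210,190). Now I'll carry it over the saline bottle and stop above the large pan to check alignment.

```bash
python3 - <<'E'
from station import arm
from m import *
c=np.array([.545,.0416]);th=3.457-.75;r=.093
p=c+r*np.array([np.cos(th),np.sin(th)])
R=down(th+np.pi/2)
arm.move_straight([*p,.24],R,max_speed=.2)
arm.move_straight([*p,.135])
o=arm.observe();print(o['t'],o['position'],o['opening'],o['force'])
ps=snap(arm,'4')
M2=(c,.057+.074,.0505,(.115,.16),.06,.08,th)
meas(ps,M2)
E
```

```text
17.8583 [0.46140042 0.08069594 0.1360601 ] 0.13173082460837732 [ 0.69174859  0.93485656 -1.62157784]
[0.5473 0.0404] 263 0.0017 (np.float64(2.757451517462636), np.float32(2.5416403), 36)
[0.5434 0.0415] 166 0.0012 None
```

View pics/scene4.png

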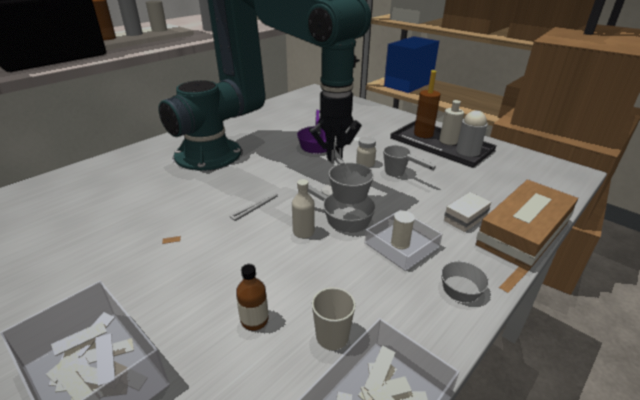

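View pics/side4.png

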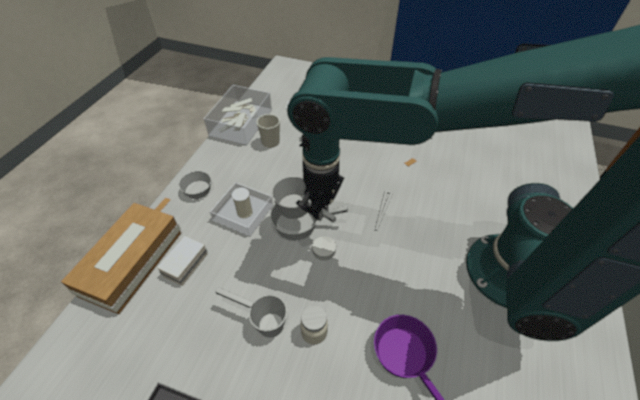

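The medium pan is concentric above the large one to within about 1 mm in each camera. I'll lower it with a force guard.

```bash
python3 - <<'E'
from station import arm
from m import *
o=arm.observe();x,y,z=o['position']
c=np.array([.545,.0416]);th=3.457-.75;r=.093
p=c+r*np.array([np.cos(th),np.sin(th)])
arm.move_straight([*p,.075],max_speed=.1)
o=arm.observe();print(o['position'],o['force'])
print(arm.move_straight([*p,.062],max_speed=.03,guard=5))
o=arm.observe();print(o['t'],o['position'],o['force'],o['moment'])
ps=snap(arm,'5')
meas(ps,(c,.06,.0505,(.05,.09),.06,.08,th))
E
```

```text
[0.46115051 0.08077627 0.07556379] [-0.85218968  1.03614639 -1.53408753]
True
19.125 [0.46084325 0.08092981 0.06395342] [-0.08352453 -0.4770139   3.57508335] [-0.13204009 -0.04036679 -0.01044882]
[0.5465 0.041 ] 229 0.0015 (np.float64(2.743972103533358), np.float32(2.2465978), 34)
[0.5429 0.0417] 135 0.0012 None
```

View pics/scene5.png

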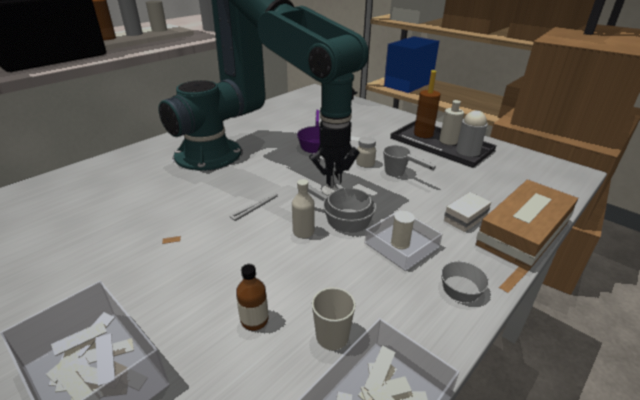

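It touched at TCP z 0.064, which is where it should be when seated. I'll release, lift off and verify, then go to the small pan.

```bash
python3 - <<'E'
from station import arm
from m import *
arm.open()
o=arm.observe();x,y,z=o['position']
arm.move_straight([x,y,.16])
th=-.082;c=np.array([.494,.316]);r=.093
p=c+r*np.array([np.cos(th),np.sin(th)])
arm.reach([*p,.2],down(th-np.pi/2))
ps=snap(arm,'6')
c=np.array([.545,.0416]);t=3.457-.75
meas(ps,(c,.06,.0505,(.05,.09),.065,.135,t)); meas(ps,(c,.045,.0625,(.04,.075),.075,.133,3.457))
meas(ps,S)
print(arm.observe()['t'])
im=ps[0]['img'][150:260,270:430,::-1];cv2.imwrite('pics/crop6.png',cv2.resize(im,None,fx=5,fy=5,interpolation=2))
im=ps[1]['img'][180:280,240:380,::-1];cv2.imwrite('pics/crop6b.png',cv2.resize(im,None,fx=5,fy=5,interpolation=2))
E
```

```text
[0.5469 0.0405] 233 0.0017 (np.float64(2.734464711105318), np.float32(2.6798275), 121)
[0.5435 0.042 ] 217 0.0019 (np.float64(2.6802122135011612), np.float32(2.7348647), 168)
[0.5463 0.0411] 386 0.0094 (np.float64(3.4985915254511717), np.float32(3.4821649), 100)
[0.5426 0.043 ] 293 0.0083 (np.float64(3.4334531714328387), np.float32(3.4411504), 139)
[0.496  0.3157] 130 0.0026 (np.float64(-0.11986009007204546), np.float32(-0.082542114), 153)
[0.4919 0.3166] 237 0.0017 (np.float64(-0.05721722601636303), np.float32(-0.08500951), 243)
21.8583
```

View pics/crop6.png

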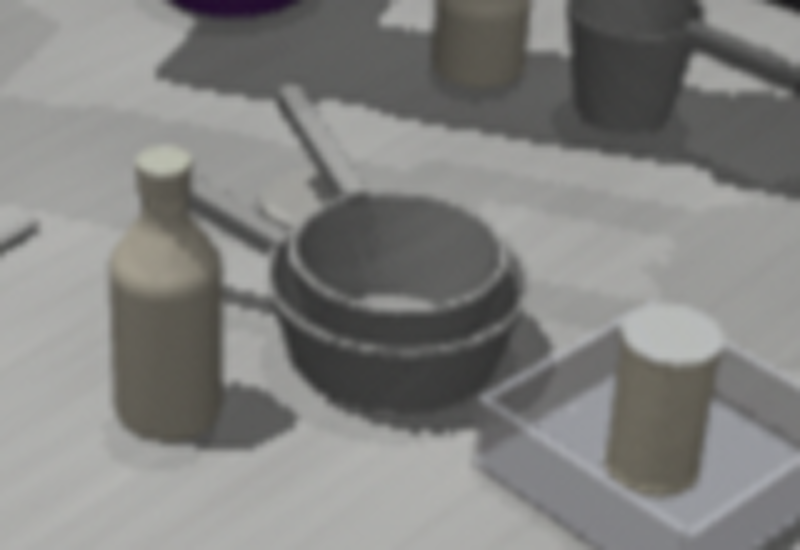

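View pics/crop6b.png

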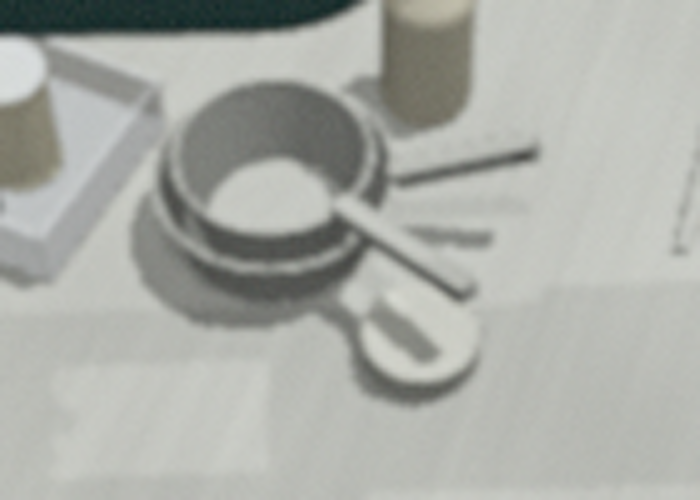

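Nested flat and concentric, with the medium handle at 2.707 rad, 0.75 from the large one; the large pan hasn't moved. Next, the small pan.

```bash
python3 - <<'E'
from station import arm
from m import *
th=-.082;c=np.array([.494,.316]);r=.093
p=c+r*np.array([np.cos(th),np.sin(th)])
arm.move_straight([*p,.066])
arm.close_gripper();o=arm.observe();print(o['t'],o['opening'],o['position'])
arm.move_straight([*p,.24])
o=arm.observe();print(o['t'],o['opening'],o['position'],o['force'])
ps=snap(arm,'7')
meas(ps,(c,.069+.174,.0385,(.22,.26),.05,.07,th))
c=np.array([.545,.0416]);th=2.707-.75
p=c+r*np.array([np.cos(th),np.sin(th)])
arm.move_straight([*p,.24],down(th-np.pi/2),max_speed=.07)
arm.move_straight([*p,.15])
o=arm.observe();print(o['t'],o['position'],o['opening'],o['force'])
ps=snap(arm,'8')
meas(ps,(c,.069+.084,.0385,(.13,.17),.05,.07,th))
E
```

```text
23.5667 0.12924716455984853 [0.5866953  0.30847414 0.06614389]
24.875 0.12476398914600512 [0.58622491 0.30815227 0.23829741] [ 0.44196505  0.52671561 -0.68414246]
[0.4967 0.315 ] 118 0.0031 (np.float64(-0.15951519743941933), np.float32(-0.20188044), 42)
[0.4926 0.3158] 367 0.0026 (np.float64(-0.042384961509743135), np.float32(-0.017546639), 92)
28.675 [0.51056934 0.12785991 0.15091949] 0.1279759741726564 [ 0.86111141  0.39321018 -0.87991256]
[0.5472 0.0405] 205 0.0014 (np.float64(1.9082466356738337), np.float32(2.4407868), 26)
none
```

View pics/scene8.png

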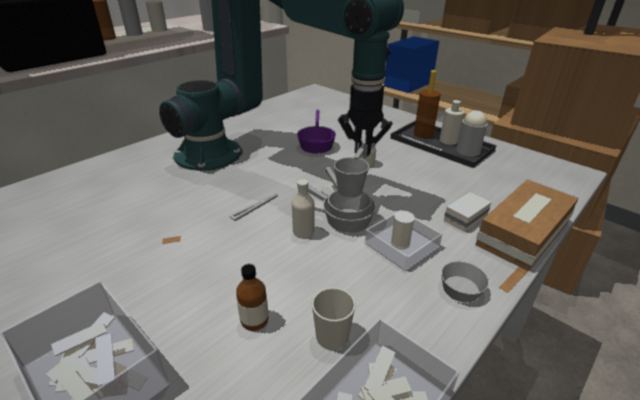

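View pics/side8.png

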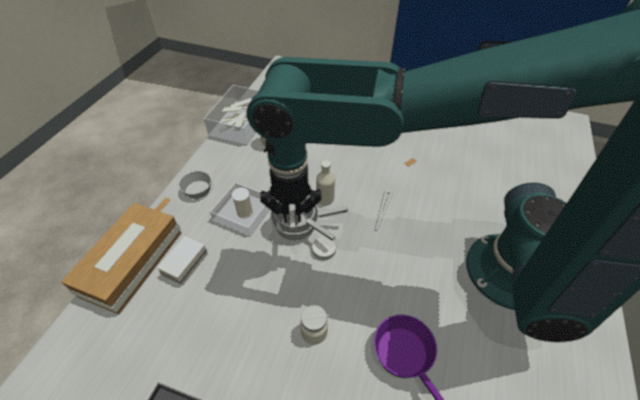

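The small pan is held above the stack, concentric within 1 mm in the scene view; the gripper hides its rim from the side camera. I'll lower it guarded, expecting contact near TCP z 0.072.

```bash
python3 - <<'E'
from station import arm
from m import *
c=np.array([.545,.0416]);th=2.707-.75;r=.093
p=c+r*np.array([np.cos(th),np.sin(th)])
print(arm.move_straight([*p,.083],max_speed=.08,guard=8))
print(arm.move_straight([*p,.070],max_speed=.03,guard=5))
o=arm.observe();print(o['t'],o['position'],o['force'],o['moment'])
ps=snap(arm,'9')
meas(ps,(c,.075,.0385,(.05,.09),.06,.08,th))
E
```

```text
False
True
30.1833 [0.51016762 0.1281166  0.07147602] [-1.12541711  0.16752832  4.89286375] [-0.27252513  0.03699789 -0.03507908]
[0.5466 0.0411] 177 0.0015 (np.float64(1.9179983322030534), np.float32(1.6686902), 25)
none
```

View pics/scene9.png

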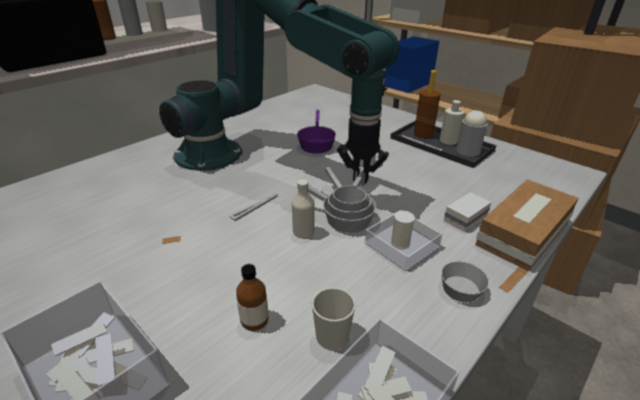

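Seated at z 0.0715. Releasing, backing off and running the final check.

```bash
python3 - <<'E'
from station import arm
from m import *
arm.open()
x,y,z=arm.observe()['position']
arm.move_straight([x,y,.2])
arm.reach([.35,.25,.3],down(0.4))
arm.pause(.3)
ps=snap(arm,'10')
c=np.array([.545,.0416])
for o in ((c,.075,.0385,(.06,.09),.055,.124,1.957),(c,.06,.0505,(.05,.09),.065,.135,2.707),(c,.045,.0625,(.04,.075),.075,.133,3.457)): meas(ps,o)
for p in ps:
    w=pts(p);d=np.hypot(*(w[:,:2]-c).T)
    for nm,R,z in(('small',.039,.076),('med',.051,.061)):
        k=(abs(d-R)<.003)&(abs(w[:,2]-z)<.008);A=w[k]-[*c,0];a=np.floor(np.arctan2(A[:,1],A[:,0])/.3)
        top=np.array([A[a==i][A[a==i][:,2].argmax()] for i in np.unique(a)])
        s=least_squares(lambda x:x[0]*top[:,0]+x[1]*top[:,1]+x[2]-top[:,2],[0,0,z],loss='soft_l1',f_scale=.002);print(nm,'slopes,z',np.round(s.x,4))
    for nm,c0,R,z,dz in(('saline',(.4998,-.0694),.026,.06,.018),('iodine',(.6175,-.3134),.026,.06,.018),('jar',(.4,.299),.029,.04,.02)):
        print(nm,circ(w,c0,z,R,dz=dz,band=.01))
print(arm.observe()['t'])
im=ps[0]['img'][150:260,270:430,::-1];cv2.imwrite('pics/crop10.png',cv2.resize(im,None,fx=5,fy=5,interpolation=2))
E
```

```text
[0.5469 0.0402] 178 0.0018 (np.float64(1.9290474925541814), np.float32(1.930052), 88)
[0.5432 0.0412] 132 0.0012 (np.float64(1.9478165541195758), np.float32(1.9718323), 133)
[0.5467 0.041 ] 307 0.0085 (np.float64(2.7342660890705104), np.float32(2.7055826), 119)
[0.5414 0.0432] 183 0.0083 (np.float64(2.6864188697017743), np.float32(2.9831522), 53)
[0.5433 0.0438] 297 0.0068 (np.float64(3.5391264624884684), np.float32(3.4440684), 95)
[0.5428 0.0393] 148 0.0051 None
small slopes,z [0.0038 0.008  0.0767]
med slopes,z [-0.0081  0.006   0.0621]
saline (array([ 0.50026335, -0.06851459]), 285, np.float64(0.0008586761774107641))
iodine (array([ 0.61823754, -0.31281474]), 448, np.float64(0.0006230900061809427))
jar (array([0.39877145, 0.30126701]), 248, np.float64(0.0017569791768239165))
small slopes,z [-0.0091  0.0212  0.0789]
med slopes,z [0.0157 0.008  0.0629]
saline (array([ 0.49860854, -0.0705184 ]), 124, np.float64(0.0008283390725590079))
iodine (array([ 0.61694943, -0.31413735]), 161, np.float64(0.0011916918326848192))
jar (array([0.39805655, 0.29766451]), 274, np.float64(0.0013085572554456379))
33.3083
```

View pics/crop10.png

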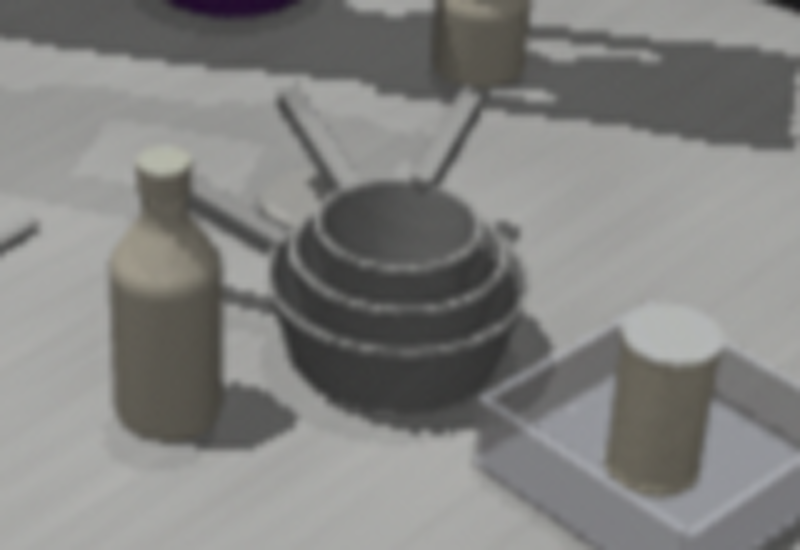

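View pics/side10.png

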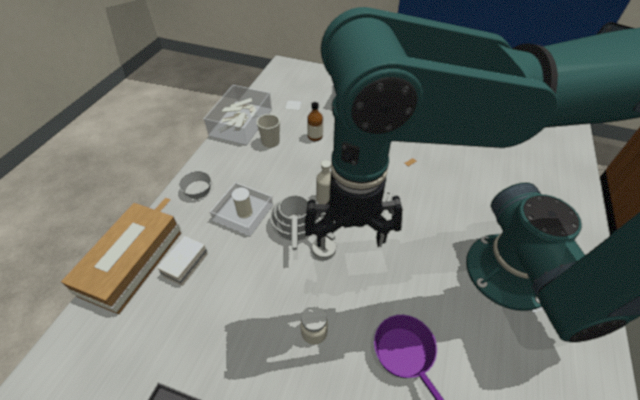

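All three pans are nested flat, with the handles fanned on the tin side. The bottles are standing where they were, and the robot is clear. Handing in.

```bash
python3 - <<'E'
from station import arm
print(arm.close_job(),arm.observe()['t'])
E
```

```text
the job is handed in; nothing more can be done
the job is handed in; nothing more can be done
```

The job is done and handed in at about 33 s of the 72 s allowed; no verdict is reported. The tape roll is standing in the clear tub. The medium pan is nested in the largest and the small pan in the medium, each lowered until it touched before I let go. The handles fan to the tin side, away from the saline bottle.

My last checks, from the two fixed cameras:
- **Handles:** large about 3.46 rad, medium about 2.71 and small about 1.95, so roughly 0.75 rad (43°) between each.
- **Nesting:** the pan axes agree within about 2 mm, and the estimated rim tilt is under 0.025 rad. Both pans touched down at about the expected nested height.
- **Bystanders:** the saline, iodine and jar are within about 3 mm of where they started. The tin, carton and cup I checked only by eye in the pictures, and they looked unmoved.

**Weaker readings:** in the final side view the gripper partly hid the large and medium pans. The side camera gave a poor line fit for the medium handle (2.98 rad), while its median angle (2.69) and the scene camera (2.71 to 2.73) agree. It gave no reading of the large handle. The large pan's final rim fit was noisy because of the nested rims, but it stayed within about 4 mm of its starting position.

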